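# Close the coin case's sticking glass cover

### The arm

A 6-joint arm with a two-finger parallel gripper is mounted at the origin on the work surface. World frame = base frame: x ahead of the robot, y to its left, z up, the work surface at z = 0. Lengths are in m, angles in degrees, forces in N, time in s.
With the tool pointing down it reaches from about 0.4 to 0.825 m from the base axis. Payload 7 kg.
Tool frame: the origin (TCP) lies midway between the tips of the shut fingers; the grasp point (between the pads) lies 19 mm behind it; x points along the fingers, z is the direction in which the jaws open and shut, and the axes are right-handed (so a half turn about x gives the same grasp; the last joint's range is limited). The gripper opens to 88 mm and grips with 3 to 60 N. Pads are 19 mm wide; open, the fingers measure 130 mm over their backs; the gripper's body (78 mm by 193 mm) begins 47 mm behind the grasp point.
Start: joints at [16.507, 20.546, 0.682, 0, -70.136, -16.507], TCP at [0.675, -0, 0.227] pointing down, gripper open.
Joint ranges: [-176.03, 176.03], [-82.01, 121.73], [-58.28, 71.71], [-173.87, 95.51], [-174.79, -0.11], [-173.66, 173.66]. Speed limits (degrees/s): [136.94, 136.94, 172.46, 180, 180, 180].

### API

Orientations are given as [roll, pitch, yaw] about the fixed x, y, z axes, in that order (R = Rz(yaw) Ry(pitch) Rx(roll)).
In Python, from plant import get_state, capture, close_job gives the robot as it stands.
- The arm moves only by the tool play_rows, never from a script. Its argument "series" is one flat list of numbers, 4 for each row, row after row: the shift along the tool's x, y, z in m, then the turn about the tool's x in rad. In form: [tx, ty, tz, spin, tx, ty, tz, spin, ...]. A call has exactly 5 rows; each row shifts and turns the commanded pose from where the row before left it, along the tool's axes as they then stand; what a row does not reach is not made up. A row lasts 1/12 s, in which the tool goes at most 41.7 mm and 7.16 degrees, less where a joint would pass 70% of its speed; a pose out of reach is approached as far as the arm can. A call is refused whole if a number of a shift passes 0.0417 or a number of a turn 0.125, either way. A call with a gripper value outside its range is refused whole. "jaw" is the opening in per cent of the stroke, from 0 (shut) to 100 (fully open), set as the call begins (left out, the last holds). The fingers move at their own pace and stop on an object; "squeeze" is the grip in N (left out, the last holds). Time passes only in rows, so rows that do not move let the fingers close, or fill a call up. It gives the time, the measured TCP pose, the force and the opening at its end, in the units of the state.
- get_state(): the state, without advancing time (a new reading comes with each control period).
- capture(name): name is "scene" or "side" or "wrist"; returns a dict with "img" (420x560x3 uint8, blue, green, red), "K" (3x3 intrinsics, pixels), "k1" (the pictures are not rectified: a ray, as slopes to the right and down, at radius r is drawn at 1 + k1 r^2 times it, then the intrinsics apply), "world_from_camera" (4x4, takes a point from camera to world coordinates). Camera axes: x right, y down, z forward; pixel columns grow to the right and rows downward; lengths in m; the calibration is good to about 2 mm. A picture is of the moment at which its call begins. There is no depth.
- close_job(): hands the job in, once; it reports no verdict.
The state is a dict: "time_s": time; "joints": joint angles; "qd": joint speeds; "joint_torque": joint torques, N m; "tcp_pos": TCP position; "eef_rot": TCP orientation; "contact_force": force on the tool from outside, world axes, zero at the start; "moment": the same for the moment, N m; "gripper_width": finger opening in m.
Only numpy, scipy, OpenCV 4.12 (cv2) and the standard library are available. Lean on these libraries where they do the work, as an engineer would, in place of code of your own. Each camera call takes 0.05 s, during which the arm holds its last target.

### The job

Slide the glass cover of the coin case fully shut until both of its ends rest against the far stop, working it along by its two red knobs, one end then the other, because it racks and jams in its dry track; then push the bolt fully across behind the left knob. Be gentle: never press on the cover or the bolt with more than about 20 N, do not touch the glass, and leave the other things on the table where they are.

Things in the scene. Friction and masses are not known exactly. Their poses are not given: they have to be found in the camera images.
- case: Dark wooden coin case 200 (x) x 300 (y) x 66 mm, fixed. Origin: centre of its underside; x points from its near side (wooden deck) to its far side (open well with coins), y to its left, z up. Tracks along x at both sides, inner walls at y = +-142.5 mm, each under a brass lip (top z = 67 mm, reaching in to 134.5 mm).
- far_stop (a point): Middle of the top edge of the case's far stop: its face is at x = 88 mm of the case. The cover is home when the bumpers of both ends rest on it; both knob centres are then at x = 44 mm of the case.
- cover: Loose sliding cover in the tracks, under the lips: 80 (x, plus 4 mm bumpers on the far edge) x 280 (y) x 10 mm, 0.3 to 0.5 kg; glass between two 36 mm wide steel end pieces. Origin: centre of its underside, case z = 48 mm; axes as the case's. Starts 70 to 90 mm short of home. 2.5 mm play to each side lets it turn 0.07 to 0.09 rad: pushed at one end, it racks and jams (see the knobs).
- glass: The cover's pane with the thin steel edging of its long sides, 80 (x) x 206 (y) x 8 mm, between the end pieces; not to be touched. Origin and axes as the cover's.
- left_knob (a point): Point in the left red knob: upright cylinder 16 mm across, case z = 57 to 91 mm, this point at z = 78; rubber, giving 1 to 3 mm when pressed; 110 mm left (+y) of the cover's centre. An end moves with 1 to 4 N; pushed alone it gains some 25 mm (45 if it lagged), turning the cover, then jams hard: push the other end next. Freeing a jam takes up to twice the push that made it.
- right_knob (a point): The same on the right, 110 mm to the right (-y) of the cover's centre.
- bolt (a joint): Steel bolt at the case's left side, sliding along the case's -y. 0 = drawn back (tip at case y = 141 mm), 0.038 m = fully across, at its end stop (tip y = 103), behind the left knob, i.e. on its near side, 4 mm clear of it when the cover is home. Takes about 3 N, stays where left; thrown early it blocks the cover. Bar: case x = 20 to 32, z = 67.5 to 77.5 mm.
- bolt_knob (a point): Point on the axis of the bolt's black rubber upright knob: 14 mm across, case z = 76 to 105 mm, this point at z = 93; at case x = 26, y = 203 mm when the bolt is drawn back, and it moves with the bolt.
- magnifier: Black hand magnifier lying flat, lens 76 mm across, handle 85 mm along its -x; leave alone.
- card_box: Open black box 200 x 90 x 55 mm; leave alone.
- jar: Jar 56 mm across, 75 mm high; leave alone.

How it is judged (in metres and radians):
On the way, in this order (a step that is already met when the one before it is completed fails the run):
1. the cover is home against the far stop at both ends (x of each of left_knob, right_knob in the frame of case above 0.042 m), for 0.2 s.
2. the bolt is across behind the left knob (all of step 1 and value of joint bolt above 0.034 m), for 0.2 s.
At the end, for the whole second after the job is handed in: Both knob centres are within 2 mm of home (x over 42 mm in the case's frame; home is 44), the bolt is pushed across by more than 34 of its 38 mm behind the left knob, and the cover is at rest (all of step 2 and linear speed of cover below 0.01 m/s); the robot touches nothing.
It fails at once if the cover is pressed with more than 25 N (contact force between any of the fingers, the arm and cover above 22 N).
It fails at once if the bolt is pressed with more than 25 N (contact force between any of the fingers, the arm and bolt above 22 N).
It fails at once if the glass is touched (contact force between any of the fingers, the arm and glass above 0.5 N).
It fails at once if a bystander is moved more than 15 mm (distance of any of magnifier, card_box, jar from where it was at the start of the episode above 0.015 m).
It also fails if it takes over 72 s, if anything falls off the work surface, if the arm or the gripper's body presses on something with over 40 N, if the wrist force passes 120 N, or if a joint passes its speed limit or range.

## Working session

There is one attempt and no reset: what is moved stays moved. The work goes in short steps, Python scripts to look and compute and a tool call to move; the robot and the scene stay as the last step left them, time stands still between calls to the robot, and variables do not carry over. Pictures are saved under pics/ and viewed, and the job is handed in when it is done.

Besides the shell and the picture viewer there is one more tool, called after ">>>" in YAML: its name, and indented under it one key for each argument. play_rows: Moves the arm, as the interface text tells. Its arguments: {"type":"object","properties":{"series":{"type":"array","items":{"type":"number"}},"jaw":{"type":"number"},"squeeze":{"type":"number"}},"required":["series"]}

```bash
ls; mkdir -p pics; python3 - <<'E'
from plant import *
import cv2
print(get_state())
for n in("scene","side","wrist"):
    c=capture(n); cv2.imwrite(f"pics/{n}0.png",c["img"]); print(n,c["K"],c["k1"],c["world_from_camera"])
E
```

```text
pics
{'time_s': 0.0, 'joints': array([ 1.65058956e+01,  2.05904950e+01,  6.33742938e-01, -1.89172750e-02,
       -7.01354476e+01, -1.65058034e+01]), 'qd': array([-0.01167781, -0.07646668, -0.05632524,  0.02294782,  0.12225126,
       -0.02466119]), 'joint_torque': array([-8.00930356e-04, -5.82726967e+01,  2.93058443e+01,  6.99745238e+00,
        6.93249181e-03, -2.06530804e-04]), 'tcp_pos': array([ 6.74514924e-01, -4.53311508e-05,  2.25636845e-01]), 'eef_rot': array([   5.5900654 ,   89.90610041, -174.41628468]), 'contact_force': array([-0.20707585,  0.1165715 ,  0.50329453]), 'moment': array([ 0.01056159, -0.02017019,  0.0059459 ]), 'gripper_width': 0.08782895277802351}
scene [[451.85681386   0.         276.45321078]
 [  0.         451.85681386 210.92898197]
 [  0.           0.           1.        ]] -0.13038612173977696 [[ 8.90299153e-02  8.37677500e-01 -5.38859981e-01  1.37827732e+00]
 [ 9.95992217e-01 -7.95193931e-02  4.09410552e-02 -7.37822193e-04]
 [-8.55441787e-03 -5.40345326e-01 -8.41399876e-01  1.31480466e+00]
 [ 0.00000000e+00  0.00000000e+00  0.00000000e+00  1.00000000e+00]]
side [[500.94231934   0.         284.48747489]
 [  0.         500.94231934 205.47226572]
 [  0.           0.           1.        ]] -0.1790212726154753 [[ 0.87234981 -0.23943707  0.42623433 -0.06094183]
 [-0.48865856 -0.45341928  0.74540175 -1.10972997]
 [ 0.01478605 -0.85853413 -0.51254319  0.90018319]
 [ 0.          0.          0.          1.        ]]
wrist [[313.11422995   0.         280.25607842]
 [  0.         313.11422995 211.56340087]
 [  0.           0.           1.        ]] -0.07321449317312298 [[-9.99997719e-01  7.55177726e-04 -1.99768228e-03  6.74903693e-01]
 [ 1.58061342e-04  9.59000098e-01  2.83405694e-01 -7.57029620e-02]
 [ 2.12979916e-03  2.83404732e-01 -9.58998030e-01  3.83561600e-01]
 [ 0.00000000e+00  0.00000000e+00  0.00000000e+00  1.00000000e+00]]
```

View pics/scene0.png

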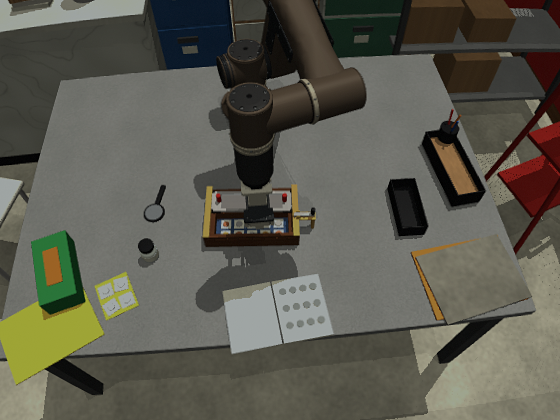

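View pics/side0.png

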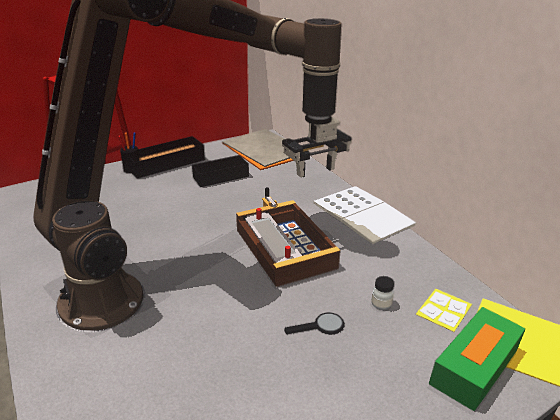

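View pics/wrist0.png

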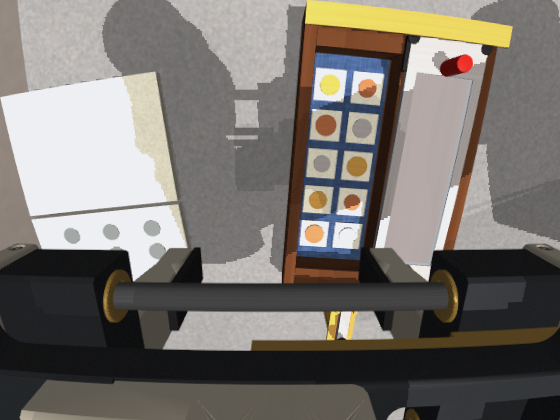

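```bash
python3 - <<'E'
import cv2,numpy as np
a=cv2.imread("pics/scene0.png")[170:260,190:330]; cv2.imwrite("pics/sc_c.png",cv2.resize(a,None,fx=5.5,fy=5.5,interpolation=cv2.INTER_CUBIC))
a=cv2.imread("pics/side0.png")[175:295,225:355]; cv2.imwrite("pics/sd_c.png",cv2.resize(a,None,fx=5,fy=5,interpolation=cv2.INTER_CUBIC))
for n in("scene","side","wrist"):
    im=cv2.imread(f"pics/{n}0.png"); h=cv2.cvtColor(im,cv2.COLOR_BGR2HSV)
    m=(((h[...,0]<5)|(h[...,0]>174))&(h[...,1]>190)&(h[...,2]>90)).astype(np.uint8)
    k,l,s,c=cv2.connectedComponentsWithStats(m)
    for i in range(1,k):
        if 12<s[i,4]<900: print(n,s[i],c[i])
E
```

```text
scene [529 122  31  22 373] [546.22788204 132.93297587]
scene [499 155  47  28 520] [522.91923077 168.88461538]
scene [548 162  12  14  34] [553.79411765 168.5       ]
side [232   0  15   6  46] [240.41304348   1.58695652]
side [49 83  5 21 67] [50.53731343 90.80597015]
side [107 105  18  45 404] [115.29207921 132.06435644]
side [106 150  15  13 136] [113.11029412 156.50735294]
side [257 212   4   7  18] [258.27777778 215.27777778]
side [285 246   5  12  46] [287.04347826 251.30434783]
wrist [456  55  17  18 216] [463.80555556  63.19907407]
```

View pics/sc_c.png

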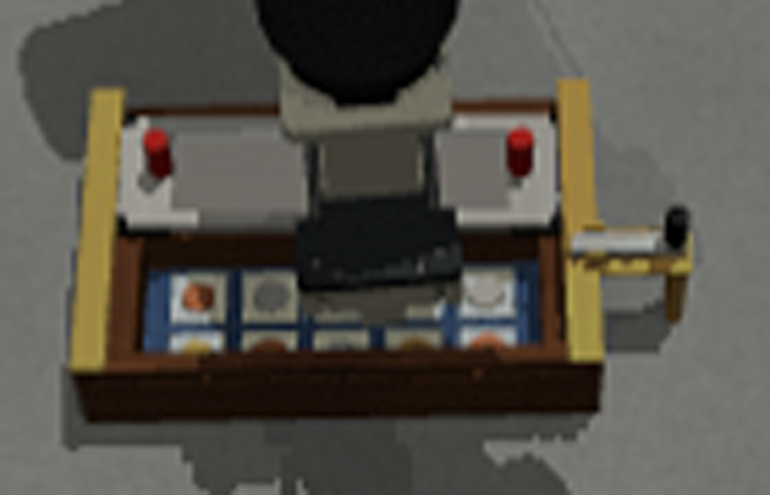

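View pics/sd_c.png

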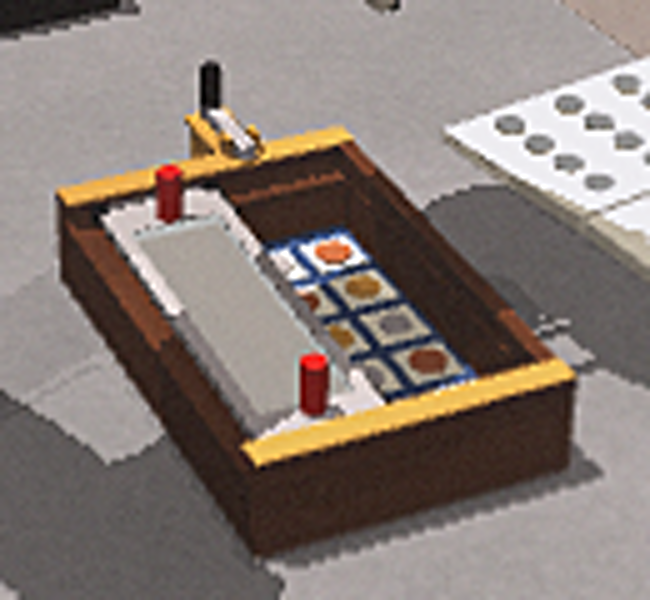

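```bash
cat > h.py <<'E'
import numpy as np, cv2
from plant import *
def ray(c,uv):
    K=c["K"];k=c["k1"]
    p=cv2.undistortPoints(np.array([[uv]],float),K,np.array([k,0,0,0.]))[0,0]
    T=c["world_from_camera"]; return T[:3,3],T[:3,:3]@np.array([p[0],p[1],1])
def onz(c,uv,z):
    o,d=ray(c,uv); return o+d*(z-o[2])/d[2]
def proj(c,P):
    T=np.linalg.inv(c["world_from_camera"]);p=T[:3,:3]@P+T[:3,3];p=p[:2]/p[2];p=p*(1+c["k1"]*(p@p));return c["K"][:2,:2]@p+c["K"][:2,2]
def tri(a,ua,b,ub):
    o1,d1=ray(a,ua);o2,d2=ray(b,ub)
    s=np.linalg.lstsq(np.c_[d1,-d2],o2-o1,rcond=None)[0];p,q=o1+s[0]*d1,o2+s[1]*d2
    return (p+q)/2,np.linalg.norm(p-q)
E
python3 - <<'E'
from h import *
np.set_printoptions(precision=4,suppress=True)
a=capture("scene");b=capture("side")
f=lambda u,s,o:((np.array(u)+.5)/s-.5+np.array(o))
A=lambda *u:f(u,5.5,(190,170)); B=lambda *u:f(u,5,(225,175))
for u in [(91,90),(125,90),(70,368),(103,368),(557,80),(590,80),(567,360),(603,360)]: print("sc lip",u,onz(a,A(*u),.067))
for u in [(60,202),(350,135),(575,375),(248,465),(243,448),(572,362)]: print("sd lip",u,onz(b,B(*u),.067))
print("knob tops R",tri(a,A(155,137),b,B(314,361)),onz(a,A(155,137),.091),onz(b,B(314,361),.091))
print("knob tops L",tri(a,A(519,137),b,B(168,173)),onz(a,A(519,137),.091),onz(b,B(168,173),.091))
print("bolt top",tri(a,A(677,213),b,B(210,67)),onz(a,A(677,213),.105),onz(b,B(210,67),.105))
E
```

```text
sc lip (91, 90) [ 0.4553 -0.1705  0.067 ]
sc lip (125, 90) [ 0.4574 -0.1493  0.067 ]
sc lip (70, 368) [ 0.6532 -0.1837  0.067 ]
sc lip (103, 368) [ 0.655  -0.1645  0.067 ]
sc lip (557, 80) [0.4755 0.1186 0.067 ]
sc lip (590, 80) [0.4775 0.139  0.067 ]
sc lip (567, 360) [0.6746 0.1032 0.067 ]
sc lip (603, 360) [0.6766 0.1238 0.067 ]
sd lip (60, 202) [0.4703 0.1213 0.067 ]
sd lip (350, 135) [0.6735 0.1081 0.067 ]
sd lip (575, 375) [ 0.651  -0.1849  0.067 ]
sd lip (248, 465) [ 0.448  -0.1697  0.067 ]
sd lip (243, 448) [ 0.4527 -0.1552  0.067 ]
sd lip (572, 362) [ 0.6567 -0.1735  0.067 ]
knob tops R (array([ 0.511 , -0.1292,  0.0893]), np.float64(0.0008004296133832956)) [ 0.5118 -0.1287  0.091 ] [ 0.5099 -0.1317  0.091 ]
knob tops L (array([0.5307, 0.0895, 0.0882]), np.float64(0.00029815109019824403)) [0.5328 0.0892 0.091 ] [0.5286 0.0855 0.091 ]
bolt top (array([0.604 , 0.1742, 0.1038]), np.float64(0.0005052119732015263)) [0.6045 0.1742 0.105 ] [0.6031 0.1719 0.105 ]
```

>>> play_rows:
  series: [0.02,0,0,0.0716,0,0.023,0.025,0,0,0.023,0.025,0,0,0.023,0.025,0,0,0.023,0.025,0]
  jaw: 55

```text
time_s: 0.67
tcp_pos: [0.5673, -0.0853, 0.2061]
eef_rot: [17.0, 90.0, -167.0]
contact_force: [0.1, -1.3, 0.5]
gripper_width: 0.0599
```

>>> play_rows:
  series: [0,0.023,0.025,0,0.01,0.023,0.025,0,0.02,0.002,0.004,0,0.02,0,0,0,0.01,0,0,0]

```text
time_s: 1.08
tcp_pos: [0.5098, -0.1291, 0.1451]
eef_rot: [-14.8, 89.9, 161.0]
contact_force: [-0.1, -0.3, -1.1]
gripper_width: 0.0482
```

```bash
python3 - <<'E'
from h import *
print(get_state())
for n in("scene","side","wrist"):
    cv2.imwrite(f"pics/{n}1.png",capture(n)["img"])
a=cv2.imread("pics/scene1.png")[160:250,190:330]; cv2.imwrite("pics/sc_c1.png",cv2.resize(a,None,fx=5.5,fy=5.5,interpolation=cv2.INTER_CUBIC))
E
```

```text
{'time_s': 1.0833, 'joints': array([ 7.15569820e+00,  1.06492684e+01, -2.44873347e+01, -4.32030688e-02,
       -5.49354563e+01, -1.13104284e+01]), 'qd': array([ 0.62786588,  7.70993696, -6.55442026,  0.56636366, 13.94152587,
       -0.09295649]), 'joint_torque': array([-3.35452454e-01, -4.31358254e+01,  2.63034904e+01,  6.33793205e+00,
        1.67220505e-02,  2.58158846e-02]), 'tcp_pos': array([ 0.50978706, -0.12906973,  0.14506494]), 'eef_rot': array([-14.80586947,  89.91973843, 161.01455795]), 'contact_force': array([-0.1291288 , -0.28242163, -1.07075786]), 'moment': array([-0.00760592,  0.07293485,  0.0317581 ]), 'gripper_width': 0.048232914776571024}
```

View pics/wrist1.png

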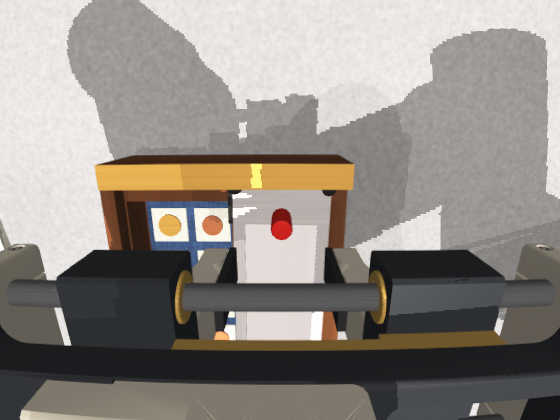

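View pics/sc_c1.png

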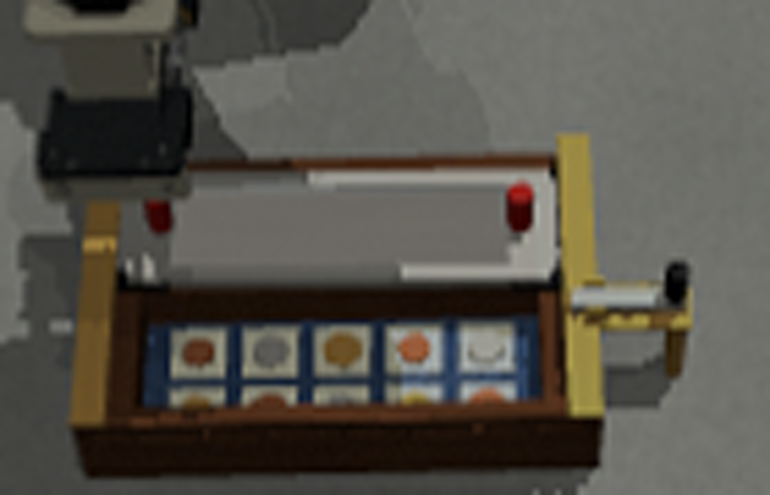

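```bash
python3 - <<'E'
from h import *
w=capture("wrist");im=w["img"];h=cv2.cvtColor(im,cv2.COLOR_BGR2HSV)
m=(((h[...,0]<5)|(h[...,0]>174))&(h[...,1]>180)&(h[...,2]>80)).astype(np.uint8)
k,l,s,c=cv2.connectedComponentsWithStats(m)
for i in range(1,k):
    if s[i,4]>60: print(s[i],c[i])
print(onz(w,(282,230),.091),onz(w,(282,212),.06), get_state()["tcp_pos"],get_state()["time_s"])
for u in [(97,185),(354,185),(105,163),(351,163)]: print(onz(w,u,.067))
print(proj(w,np.array([.511,-.129,.091])))
E
```

```text
[273 209  20  30 497] [282.42052314 223.4668008 ]
[ 0.50999652 -0.12736014  0.091     ] [ 0.50946178 -0.131704    0.06      ] [ 0.51204077 -0.12854258  0.14701971] 1.2833
[ 0.65359687 -0.16647313  0.067     ]
[ 0.45224126 -0.15152181  0.067     ]
[ 0.64312648 -0.18303931  0.067     ]
[ 0.45438759 -0.16873257  0.067     ]
[280.45326447 227.95751626]
```

>>> play_rows:
  series: [0.02,0,0,0,0.02,0,0,0,0.02,0,0,0,0.015,0,0,0,0,0,0,0]

```text
time_s: 1.7
tcp_pos: [0.5106, -0.1283, 0.0697]
eef_rot: [5.3, 89.8, -178.8]
contact_force: [-0.1, 0.8, -0.6]
gripper_width: 0.048
```

>>> play_rows:
  series: [0,0,-0.003,0,0,0,-0.003,0,0,0,-0.003,0,0,0,-0.002,0,0,0,0,0]

```text
time_s: 2.12
tcp_pos: [0.5235, -0.1294, 0.0725]
eef_rot: [-174.8, 89.9, 1.1]
contact_force: [0.4, 0.3, 0.0]
gripper_width: 0.0484
```

```bash
cat > look.py <<'E'
from h import *
import sys
n=sys.argv[1]
for v in sys.argv[2:]:
    i=capture(v)["img"]
    if v=="scene": i=cv2.resize(i[170:260,190:330],None,fx=5.5,fy=5.5,interpolation=cv2.INTER_CUBIC)
    if v=="side": i=cv2.resize(i[175:295,225:355],None,fx=5,fy=5,interpolation=cv2.INTER_CUBIC)
    cv2.imwrite(f"pics/{v}{n}.png",i)
s=get_state();print(s["time_s"],s["tcp_pos"],s["contact_force"],s["gripper_width"])
E
python3 look.py 2 scene side wrist
```

```text
2.2667 [ 0.52237962 -0.12946633  0.07185598] [-1.16332555  0.50213701 -0.37994365] 0.04810279158367625
```

View pics/side2.png

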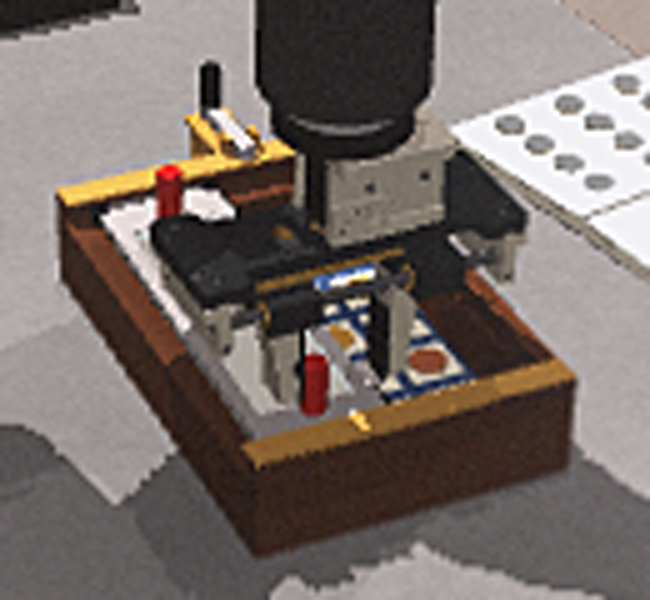

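View pics/wrist2.png

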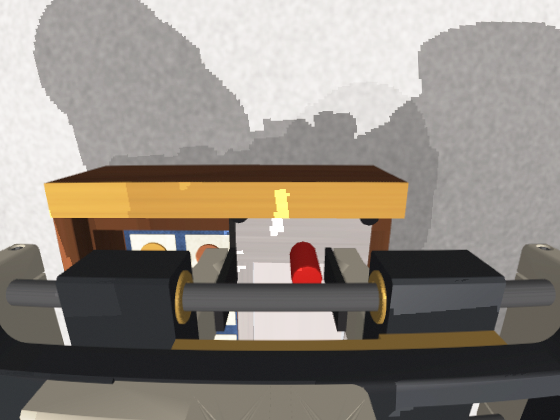

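>>> play_rows:
  series: [0,0,-0.002,0,0,0,-0.002,0,0,0,-0.002,0,0,0,-0.002,0,0,0,0,0]

```text
time_s: 2.68
tcp_pos: [0.5305, -0.1301, 0.0715]
eef_rot: [25.5, 90.0, -158.6]
contact_force: [-1.2, -0.1, 0.9]
gripper_width: 0.0482
```

>>> play_rows:
  series: [0,0,-0.001,0,0,0,-0.001,0,0,0,-0.001,0,0,0,-0.001,0,0,0,-0.001,0]

```text
time_s: 3.1
tcp_pos: [0.5354, -0.1303, 0.0715]
eef_rot: [-26.4, 90.0, 149.5]
contact_force: [-1.4, 0.6, -1.5]
gripper_width: 0.048
```

>>> play_rows:
  series: [0,0,-0.001,0,0,0,-0.001,0,0,0,-0.001,0,0,0,-0.001,0,0,0,-0.001,0]

```text
time_s: 3.52
tcp_pos: [0.5404, -0.1307, 0.0715]
eef_rot: [-84.4, 90.0, 91.5]
contact_force: [-1.4, 0.9, -0.3]
gripper_width: 0.0484
```

>>> play_rows:
  series: [0,0,-0.001,0,0,0,-0.001,0,0,0,-0.001,0,0,0,-0.001,0,0,0,-0.001,0]

```text
time_s: 3.93
tcp_pos: [0.5453, -0.1311, 0.0716]
eef_rot: [35.6, 90.0, -148.5]
contact_force: [-0.6, -0.1, -1.2]
gripper_width: 0.0481
```

```bash
python3 look.py 3 scene side wrist
```

```text
4.0833 [ 0.54552126 -0.13110129  0.07163736] [ 0.38777561  1.22949139 -0.05912905] 0.04806681805032238
```

View pics/side3.png

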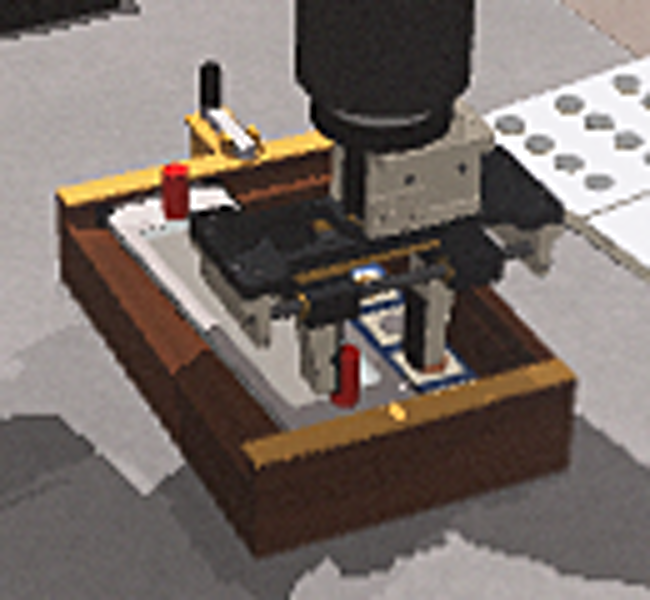

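View pics/scene3.png

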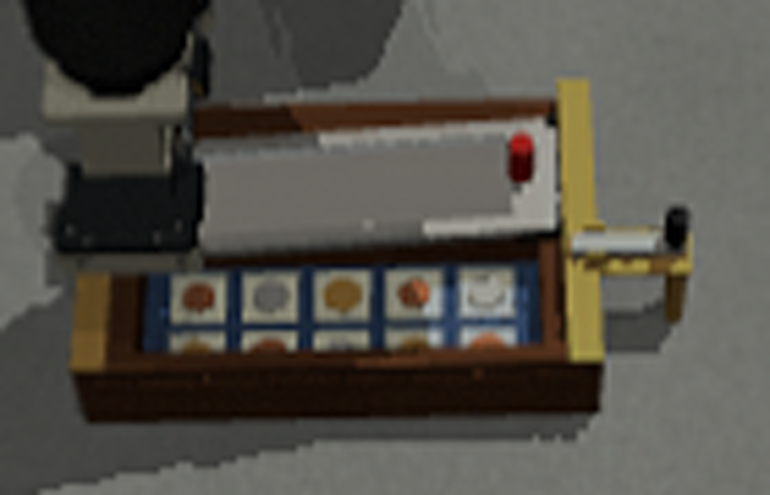

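>>> play_rows:
  series: [0,0,0.007,0,0,0,0.007,0,0.0,0,0.003,0,-0.02,0,0,0,-0.02,0,0,0]

```text
time_s: 4.5
tcp_pos: [0.5268, -0.1299, 0.1112]
eef_rot: [8.6, 89.8, -175.5]
contact_force: [1.6, 0.7, 1.4]
gripper_width: 0.0486
```

>>> play_rows:
  series: [0,-0.02,0,0,0,-0.03,0,0,0,-0.035,0,0,0,-0.035,0,0,0,-0.035,0,0]

```text
time_s: 4.92
tcp_pos: [0.539, 0.0261, 0.112]
eef_rot: [-154.0, 89.9, 21.9]
contact_force: [1.6, 0.6, 0.8]
gripper_width: 0.0481
```

>>> play_rows:
  series: [0,-0.035,0,0,0,-0.02,0,0,0,-0.01,0,0,0,0,0,0,0,0,0,0]

```text
time_s: 5.33
tcp_pos: [0.5437, 0.0896, 0.1115]
eef_rot: [19.9, 90.0, -164.1]
contact_force: [0.5, -0.0, 0.2]
gripper_width: 0.0479
```

```bash
python3 look.py 4 scene side wrist
```

```text
5.4833 [0.543795  0.088456  0.1115482] [-0.4113042   0.60237431  0.60874335] 0.04788493678520728
```

View pics/wrist4.png

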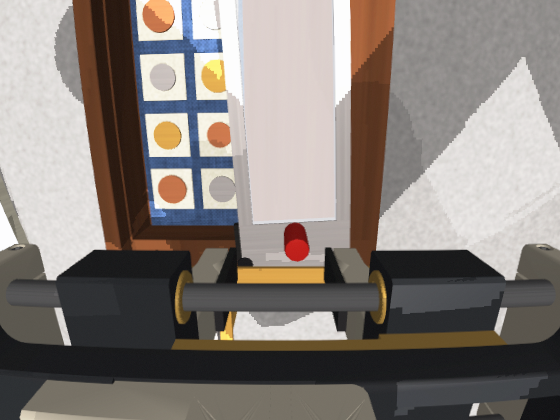

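View pics/side4.png

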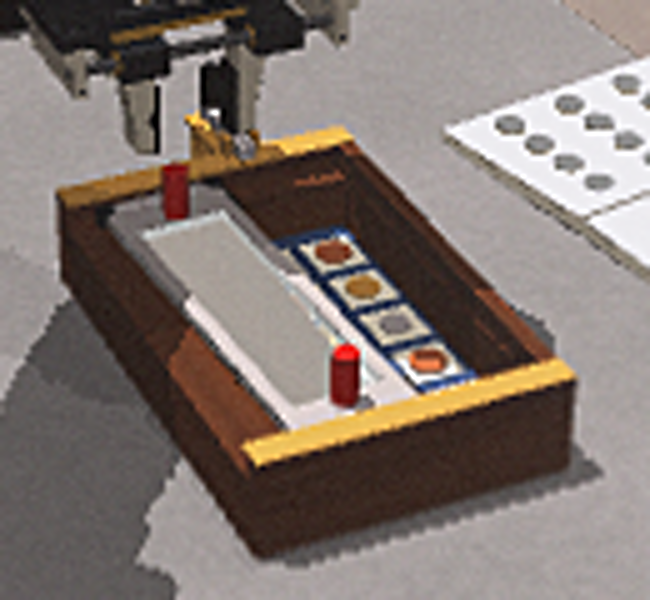

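```bash
cat > kn.py <<'E'
from h import *
np.set_printoptions(precision=4,suppress=True)
yaw=np.radians(-4.1);C=np.array([.5657,-.0229])
def case(p):
    d=p[:2]-C;c,s=np.cos(yaw),np.sin(yaw);return np.array([c*d[0]+s*d[1],-s*d[0]+c*d[1]])*1000
for v in("scene","side","wrist"):
    c=capture(v);h=cv2.cvtColor(c["img"],cv2.COLOR_BGR2HSV)
    m=(((h[...,0]<6)|(h[...,0]>173))&(h[...,1]>175)&(h[...,2]>60)).astype(np.uint8)
    k,l,s,ce=cv2.connectedComponentsWithStats(m)
    for i in range(1,k):
        if s[i,4]<12: continue
        P=onz(c,ce[i],.076);q=case(P)
        if abs(abs(q[1])-110)<25 and abs(q[0])<70: print(v,s[i],P[:2],"case mm",q)
s=get_state();print(s["time_s"],"tcp",s["tcp_pos"],case(s["tcp_pos"]),s["contact_force"])
E
python3 kn.py
```

```text
scene [216 199   4   4  13] [ 0.5259 -0.1313] case mm [ -31.9208 -110.923 ]
side [258 208   5  11  45] [0.5333 0.0858] case mm [-40.0877 106.1471]
side [291 244   6  12  61] [ 0.5294 -0.1331] case mm [ -28.3352 -112.5275]
wrist [285 223  24  38 740] [0.5337 0.0918] case mm [-40.1088 112.1246]
5.6333 tcp [0.544  0.0886 0.1116] [-29.6003 109.6863] [ 0.0663 -0.5446  0.0616]
```

>>> play_rows:
  series: [0.02,0,0,0,0.02,0,0,0,0,0,-0.001,0,0,0,-0.0015,0,0,0,-0.0015,0]

```text
time_s: 6.05
tcp_pos: [0.5488, 0.0891, 0.0724]
eef_rot: [177.2, 90.0, -6.9]
contact_force: [1.6, 0.2, 0.5]
gripper_width: 0.0483
```

>>> play_rows:
  series: [0,0,-0.0015,0,0,0,-0.0015,0,0,0,-0.0015,0,0,0,-0.0015,0,0,0,-0.0015,0]

```text
time_s: 6.47
tcp_pos: [0.5557, 0.0888, 0.0719]
eef_rot: [-137.3, 90.0, 38.6]
contact_force: [-1.5, 0.4, 0.8]
gripper_width: 0.0484
```

>>> play_rows:
  series: [0,0,-0.0015,0,0,0,-0.0015,0,0,0,-0.0015,0,0,0,-0.0015,0,0,0,-0.0015,0]

```text
time_s: 6.88
tcp_pos: [0.5631, 0.0882, 0.0715]
eef_rot: [34.4, 90.0, -149.7]
contact_force: [-1.7, 0.9, 2.2]
gripper_width: 0.0481
```

>>> play_rows:
  series: [0,0,-0.0015,0,0,0,-0.0015,0,0,0,-0.0015,0,0,0,-0.0015,0,0,0,-0.0015,0]

```text
time_s: 7.3
tcp_pos: [0.5706, 0.0876, 0.0715]
eef_rot: [26.4, 90.0, -157.7]
contact_force: [-2.1, -0.5, 1.0]
gripper_width: 0.048
```

```bash
python3 kn.py
```

```text
scene [216 200   4   4  13] [ 0.5299 -0.1321] case mm [ -27.9354 -111.4777]
side [264 207   5  11  42] [0.5548 0.0807] case mm [-18.307  102.5174]
side [293 244   5  12  57] [ 0.5332 -0.1346] case mm [ -24.4544 -113.7111]
wrist [ 295  242   34   41 1082] [0.5546 0.0879] case mm [-18.9571 109.7676]
7.45 tcp [0.5708 0.0877 0.0715] [ -2.7719 110.6847] [ 0.1119 -0.0202  0.0741]
```

>>> play_rows:
  series: [0,0,-0.0015,0,0,0,-0.0015,0,0,0,-0.0015,0,0,0,-0.0015,0,0,0,-0.0015,0]

```text
time_s: 7.87
tcp_pos: [0.5781, 0.0871, 0.0715]
eef_rot: [30.7, 90.0, -153.4]
contact_force: [-2.0, 0.8, 0.3]
gripper_width: 0.0482
```

```bash
python3 kn.py
```

```text
scene [216 201   4   4  12] [ 0.5324 -0.1323] case mm [ -25.4045 -111.5122]
side [266 206   5  11  38] [0.5624 0.0799] case mm [-10.6138 102.2535]
side [293 244   6  12  57] [ 0.5354 -0.1343] case mm [ -22.2336 -113.3234]
wrist [ 295  241   34   42 1095] [0.562  0.0873] case mm [-11.5338 109.659 ]
8.0167 tcp [0.5783 0.0872 0.0716] [  4.7187 110.6877] [-0.2547 -0.6453  0.2791]
```

>>> play_rows:
  series: [0,0,0.007,0,0,0,0.007,0,0.0,0,0.003,0,-0.02,0,0,0,-0.02,0,0,0]

```text
time_s: 8.43
tcp_pos: [0.5595, 0.0881, 0.1112]
eef_rot: [29.3, 89.8, -154.8]
contact_force: [0.5, 0.3, 0.9]
gripper_width: 0.0483
```

>>> play_rows:
  series: [0,0.02,0,0,0,0.03,0,0,0,0.035,0,0,0,0.035,0,0,0,0.035,0,0]

```text
time_s: 8.85
tcp_pos: [0.5493, -0.0672, 0.112]
eef_rot: [-163.0, 90.0, 12.9]
contact_force: [0.7, -0.1, -0.2]
gripper_width: 0.048
```

>>> play_rows:
  series: [0,0.035,0,0,0,0.02,0,0,0,0.01,0,0,0,0,0,0,0,0,0,0]

```text
time_s: 9.27
tcp_pos: [0.5451, -0.1311, 0.1116]
eef_rot: [-151.2, 90.0, 24.6]
contact_force: [-0.2, -0.4, -0.3]
gripper_width: 0.0482
```

```bash
python3 kn.py
```

```text
scene [282 202   5   4  14] [0.5589 0.0875] case mm [-14.65   109.6489]
side [293 244   6  12  56] [ 0.5355 -0.1347] case mm [ -22.1379 -113.6601]
wrist [284 220  25  38 729] [ 0.5354 -0.1294] case mm [ -22.6211 -108.3763]
9.4167 tcp [ 0.5455 -0.13    0.1116] [ -12.5414 -108.26  ] [0.3707 0.3552 0.2597]
```

>>> play_rows:
  series: [0.02,0,0,0,0.02,0,0,0,0,0,-0.001,0,0,0,-0.0015,0,0,0,-0.0015,0]

```text
time_s: 9.83
tcp_pos: [0.5501, -0.1308, 0.0724]
eef_rot: [154.9, 90.0, -29.1]
contact_force: [1.0, 0.2, -0.1]
gripper_width: 0.048
```

>>> play_rows:
  series: [0,0,-0.0015,0,0,0,-0.0015,0,0,0,-0.0015,0,0,0,-0.0015,0,0,0,-0.0015,0]

```text
time_s: 10.25
tcp_pos: [0.5568, -0.132, 0.0719]
eef_rot: [178.5, 90.0, -5.6]
contact_force: [-2.2, 0.1, 1.2]
gripper_width: 0.0481
```

>>> play_rows:
  series: [0,0,-0.0015,0,0,0,-0.0015,0,0,0,-0.0015,0,0,0,-0.0015,0,0,0,-0.0015,0]

```text
time_s: 10.67
tcp_pos: [0.5643, -0.1325, 0.0715]
eef_rot: [21.5, 90.0, -162.6]
contact_force: [-2.2, -0.0, 1.8]
gripper_width: 0.0483
```

>>> play_rows:
  series: [0,0,-0.0015,0,0,0,-0.0015,0,0,0,-0.0015,0,0,0,-0.0015,0,0,0,-0.0015,0]

```text
time_s: 11.08
tcp_pos: [0.5719, -0.133, 0.0715]
eef_rot: [13.0, 90.0, -171.1]
contact_force: [-2.2, -0.3, 0.8]
gripper_width: 0.0478
```

>>> play_rows:
  series: [0,0,-0.0015,0,0,0,-0.0015,0,0,0,-0.0015,0,0,0,-0.0015,0,0,0,0,0]

```text
time_s: 11.5
tcp_pos: [0.5781, -0.1334, 0.0715]
eef_rot: [175.2, 90.0, -8.9]
contact_force: [-1.0, -0.8, -0.1]
gripper_width: 0.0479
```

```bash
python3 kn.py
```

```text
scene [283 204   4   3  12] [0.5643 0.0879] case mm [ -9.275  110.4431]
side [268 205   5  12  43] [0.5674 0.0835] case mm [ -5.9403 106.2481]
side [302 241   5  12  40] [ 0.5625 -0.1384] case mm [   5.0491 -115.4085]
wrist [ 295  242   34   41 1061] [ 0.562  -0.1329] case mm [   4.1649 -109.9984]
11.65 tcp [ 0.5781 -0.1334  0.0716] [  20.2722 -109.292 ] [-0.1855 -0.15   -0.5708]
```

>>> play_rows:
  series: [0,0,0.007,0,0,0,0.007,0,0.0,0,0.003,0,-0.02,0,0,0,-0.02,0,0,0]

```text
time_s: 12.07
tcp_pos: [0.5591, -0.1322, 0.1111]
eef_rot: [6.7, 89.8, -177.4]
contact_force: [0.9, 0.2, -0.5]
gripper_width: 0.048
```

>>> play_rows:
  series: [0,-0.02,0,0,0,-0.03,0,0,0,-0.035,0,0,0,-0.035,0,0,0,-0.035,0,0]

```text
time_s: 12.48
tcp_pos: [0.5713, 0.0237, 0.1119]
eef_rot: [-153.4, 90.0, 22.5]
contact_force: [1.6, -0.6, 0.7]
gripper_width: 0.048
```

>>> play_rows:
  series: [0,-0.035,0,0,0,-0.02,0,0,0,-0.01,0,0,0,0,0,0,0,0,0,0]

```text
time_s: 12.9
tcp_pos: [0.576, 0.0873, 0.1115]
eef_rot: [21.1, 90.0, -163.0]
contact_force: [0.6, -1.2, 0.4]
gripper_width: 0.0486
```

```bash
python3 kn.py
```

```text
side [268 205   5  12  45] [0.5674 0.0831] case mm [ -5.9056 105.8163]
side [302 241   5  12  57] [ 0.5619 -0.1357] case mm [   4.313  -112.7656]
wrist [282 223  24  38 741] [0.5678 0.089 ] case mm [ -5.9202 111.7722]
13.05 tcp [0.5762 0.0861 0.1116] [  2.6959 109.5086] [-0.2543 -0.8207 -0.2865]
```

>>> play_rows:
  series: [0.02,0,0,0,0.02,0,0,0,0,0,-0.0015,0,0,0,-0.0015,0,0,0,-0.0015,0]

```text
time_s: 13.47
tcp_pos: [0.5817, 0.0864, 0.0724]
eef_rot: [176.4, 90.0, -7.8]
contact_force: [0.6, -0.4, -0.9]
gripper_width: 0.0482
```

>>> play_rows:
  series: [0,0,-0.0015,0,0,0,-0.0015,0,0,0,-0.0015,0,0,0,-0.0015,0,0,0,-0.0015,0]

```text
time_s: 13.88
tcp_pos: [0.5885, 0.0864, 0.0719]
eef_rot: [-127.1, 90.0, 48.8]
contact_force: [-1.5, 0.5, 2.4]
gripper_width: 0.0479
```

>>> play_rows:
  series: [0,0,-0.0015,0,0,0,-0.0015,0,0,0,-0.0015,0,0,0,-0.0015,0,0,0,-0.0015,0]

```text
time_s: 14.3
tcp_pos: [0.5961, 0.0858, 0.0716]
eef_rot: [29.0, 90.0, -155.1]
contact_force: [-2.7, -0.1, 0.7]
gripper_width: 0.0483
```

>>> play_rows:
  series: [0,0,-0.0015,0,0,0,-0.0015,0,0,0,-0.0015,0,0,0,-0.0015,0,0,0,-0.0015,0]

```text
time_s: 14.72
tcp_pos: [0.6035, 0.0853, 0.0715]
eef_rot: [28.2, 90.0, -156.0]
contact_force: [-0.8, -0.2, 1.7]
gripper_width: 0.0482
```

>>> play_rows:
  series: [0,0,-0.0015,0,0,0,-0.0015,0,0,0,-0.0015,0,0,0,-0.0015,0,0,0,-0.0015,0]

```text
time_s: 15.13
tcp_pos: [0.611, 0.0848, 0.0715]
eef_rot: [86.5, 90.0, -97.6]
contact_force: [-1.5, 0.3, 0.4]
gripper_width: 0.0481
```

```bash
python3 kn.py
```

```text
scene [215 209   4   4  12] [ 0.5641 -0.1348] case mm [   6.4352 -111.7244]
side [276 204   5  11  37] [0.5946 0.0783] case mm [ 21.56   103.0261]
side [304 241   5  12  52] [ 0.5677 -0.1368] case mm [  10.1556 -113.4267]
wrist [ 295  241   34   42 1108] [0.5949 0.0848] case mm [ 21.4643 109.5222]
15.2833 tcp [0.6112 0.0848 0.0715] [ 37.7307 110.6576] [-0.4863  0.8157  0.708 ]
```

>>> play_rows:
  series: [0,0,0.008,0,0,0,0.008,0,0.0,0,0.003,0,-0.02,0,0,0,-0.02,0,0,0]

```text
time_s: 15.7
tcp_pos: [0.5903, 0.0859, 0.1111]
eef_rot: [27.5, 89.8, -156.6]
contact_force: [1.5, 0.2, -0.2]
gripper_width: 0.0482
```

>>> play_rows:
  series: [0,0.02,0,0,0,0.03,0,0,0,0.035,0,0,0,0.035,0,0,0,0.035,0,0]

```text
time_s: 16.12
tcp_pos: [0.5802, -0.0694, 0.112]
eef_rot: [-164.2, 90.0, 11.8]
contact_force: [-0.0, 0.1, 0.9]
gripper_width: 0.0483
```

>>> play_rows:
  series: [0,0.035,0,0,0,0.02,0,0,0,0.01,0,0,0,0,0,0,0,0,0,0]

```text
time_s: 16.53
tcp_pos: [0.576, -0.1332, 0.1116]
eef_rot: [-151.2, 90.0, 24.6]
contact_force: [0.1, 0.3, -0.1]
gripper_width: 0.0482
```

```bash
python3 kn.py
```

```text
scene [283 211   4   4  14] [0.5926 0.0851] case mm [ 19.1091 109.6699]
side [304 241   5  12  56] [ 0.5676 -0.1371] case mm [  10.0836 -113.8046]
wrist [282 219  25  38 732] [ 0.5678 -0.1319] case mm [   9.8718 -108.5519]
16.6833 tcp [ 0.5763 -0.1322  0.1116] [  18.4306 -108.2107] [-0.0096 -0.7322 -0.0136]
```

>>> play_rows:
  series: [0.02,0,0,0,0.02,0,0,0,0,0,-0.0015,0,0,0,-0.0015,0,0,0,-0.0015,0]

```text
time_s: 17.1
tcp_pos: [0.5816, -0.1331, 0.0724]
eef_rot: [160.2, 90.0, -23.9]
contact_force: [-0.3, 0.4, -0.9]
gripper_width: 0.0486
```

>>> play_rows:
  series: [0,0,-0.0015,0,0,0,-0.0015,0,0,0,-0.0015,0,0,0,-0.0015,0,0,0,-0.0015,0]

```text
time_s: 17.52
tcp_pos: [0.5881, -0.1343, 0.0719]
eef_rot: [168.1, 90.0, -16.0]
contact_force: [-1.7, 0.3, 1.0]
gripper_width: 0.0481
```

>>> play_rows:
  series: [0,0,-0.0015,0,0,0,-0.0015,0,0,0,-0.0015,0,0,0,-0.0015,0,0,0,-0.0015,0]

```text
time_s: 17.93
tcp_pos: [0.5957, -0.1347, 0.0715]
eef_rot: [17.5, 90.0, -166.6]
contact_force: [-1.3, -0.1, 2.2]
gripper_width: 0.048
```

>>> play_rows:
  series: [0,0,-0.0015,0,0,0,-0.0015,0,0,0,-0.0015,0,0,0,-0.0015,0,0,0,-0.0015,0]

```text
time_s: 18.35
tcp_pos: [0.6033, -0.1352, 0.0715]
eef_rot: [-7.0, 90.0, 168.9]
contact_force: [-2.3, 0.2, 1.6]
gripper_width: 0.0479
```

>>> play_rows:
  series: [0,0,-0.0015,0,0,0,-0.0015,0,0,0,-0.0015,0,0,0,-0.0015,0,0,0,0,0]

```text
time_s: 18.77
tcp_pos: [0.6096, -0.1357, 0.0716]
eef_rot: [178.7, 90.0, -5.4]
contact_force: [-0.9, -0.1, 0.6]
gripper_width: 0.0483
```

```bash
python3 kn.py
```

```text
scene [283 212   4   4  14] [0.5973 0.0854] case mm [ 23.7988 110.2381]
side [277 204   5  11  49] [0.6001 0.0811] case mm [ 26.8517 106.1446]
side [312 239   5  12  37] [ 0.5941 -0.1408] case mm [  36.7399 -115.5199]
wrist [ 295  242   34   41 1063] [ 0.5934 -0.1352] case mm [  35.6334 -110.0695]
18.9167 tcp [ 0.6095 -0.1356  0.0716] [  51.7558 -109.3031] [-0.891   0.2025 -0.8754]
```

>>> play_rows:
  series: [0,0,0.007,0,0,0,0.007,0,0.0,0,0.003,0,-0.02,0,0,0,-0.02,0,0,0]

```text
time_s: 19.33
tcp_pos: [0.5905, -0.1344, 0.1111]
eef_rot: [6.1, 89.8, -178.0]
contact_force: [0.2, 0.2, 0.5]
gripper_width: 0.0481
```

>>> play_rows:
  series: [0,-0.02,0,0,0,-0.03,0,0,0,-0.035,0,0,0,-0.035,0,0,0,-0.035,0,0]

```text
time_s: 19.75
tcp_pos: [0.6028, 0.0214, 0.112]
eef_rot: [-153.1, 90.0, 22.8]
contact_force: [0.7, -0.0, 0.1]
gripper_width: 0.0481
```

>>> play_rows:
  series: [0,-0.035,0,0,0,-0.02,0,0,0,-0.01,0,0,0,0,0,0,0,0,0,0]

```text
time_s: 20.17
tcp_pos: [0.6075, 0.0851, 0.1116]
eef_rot: [22.9, 90.0, -161.2]
contact_force: [0.2, -0.9, -0.1]
gripper_width: 0.0482
```

```bash
python3 kn.py; python3 look.py 5 side wrist
```

```text
scene [215 216   4   4  14] [ 0.5909 -0.1361] case mm [  33.2582 -111.0957]
side [277 204   5  11  49] [0.6001 0.0811] case mm [ 26.8517 106.1446]
side [312 239   5  12  49] [ 0.5937 -0.1372] case mm [  36.1436 -112.0408]
wrist [280 223  24  38 740] [0.6005 0.0866] case mm [ 26.9034 111.7335]
20.3167 tcp [0.6077 0.0838 0.1116] [ 34.215  109.4503] [ 0.7919  0.6506 -0.2275]
20.4167 [0.60780701 0.08387159 0.11164812] [-0.38053209 -0.38412847  0.2513356 ] 0.04797720903770138
```

View pics/side5.png

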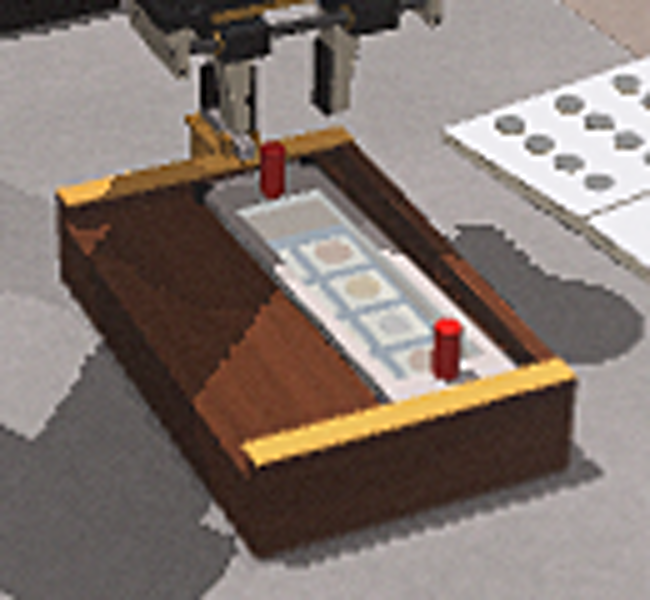

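>>> play_rows:
  series: [0.02,0,0,0,0.02,0,0,0,0,0,-0.0015,0,0,0,-0.0015,0,0,0,-0.0015,0]

```text
time_s: 20.83
tcp_pos: [0.6132, 0.0843, 0.0725]
eef_rot: [175.4, 90.0, -8.7]
contact_force: [-0.5, -0.6, 0.3]
gripper_width: 0.0484
```

>>> play_rows:
  series: [0,0,-0.0015,0,0,0,-0.0015,0,0,0,-0.0015,0,0,0,-0.0015,0,0,0,-0.0015,0]

```text
time_s: 21.25
tcp_pos: [0.6198, 0.0841, 0.0719]
eef_rot: [-25.8, 90.0, 150.1]
contact_force: [-2.9, -0.0, 0.6]
gripper_width: 0.0486
```

>>> play_rows:
  series: [0,0,-0.0015,0,0,0,-0.0015,0,0,0,-0.0015,0,0,0,-0.0015,0,0,0,-0.0015,0]

```text
time_s: 21.67
tcp_pos: [0.6274, 0.0836, 0.0715]
eef_rot: [21.9, 90.0, -162.2]
contact_force: [-2.1, 0.3, 1.9]
gripper_width: 0.0481
```

>>> play_rows:
  series: [0,0,-0.0008,0,0,0,-0.0008,0,0,0,-0.0008,0,0,0,-0.0006,0,0,0,0,0]

```text
time_s: 22.08
tcp_pos: [0.6301, 0.0834, 0.0714]
eef_rot: [12.8, 90.0, -171.3]
contact_force: [-2.8, 0.2, 1.5]
gripper_width: 0.0485
```

```bash
python3 kn.py
```

```text
scene [215 216   4   5  14] [ 0.5933 -0.1366] case mm [  35.7033 -111.4287]
side [281 203   5  11  36] [0.6136 0.0751] case mm [ 40.8135 101.1982]
side [313 239   5  11  48] [ 0.5969 -0.1372] case mm [  39.3113 -111.7666]
wrist [ 295  242   34   42 1089] [0.6138 0.0835] case mm [ 40.3619 109.6144]
22.2333 tcp [0.6301 0.0833 0.0715] [ 56.6355 110.5741] [-3.4287  1.0456  1.5234]
```

Continue gently until the stop is felt.

>>> play_rows:
  series: [0,0,-0.0006,0,0,0,-0.0006,0,0,0,-0.0006,0,0,0,0,0,0,0,0,0]

```text
time_s: 22.65
tcp_pos: [0.6303, 0.0833, 0.0713]
eef_rot: [8.8, 89.8, -175.4]
contact_force: [-8.3, 2.9, 5.6]
gripper_width: 0.0484
```

>>> play_rows:
  series: [0,0,-0.0005,0,0,0,-0.0005,0,0,0,-0.0005,0,0,0,0,0,0,0,0,0]

```text
time_s: 23.07
tcp_pos: [0.6304, 0.0832, 0.0712]
eef_rot: [8.7, 89.7, -175.5]
contact_force: [-14.3, 4.7, 9.0]
gripper_width: 0.0484
```

>>> play_rows:
  series: [0,0,0.003,0,0,0,0.007,0,0,0,0.007,0,-0.02,0,0,0,-0.02,0,0,0]

```text
time_s: 23.48
tcp_pos: [0.6154, 0.084, 0.1109]
eef_rot: [30.7, 89.9, -153.4]
contact_force: [0.7, 0.7, 0.3]
gripper_width: 0.0483
```

>>> play_rows:
  series: [0,0.02,0,0,0,0.03,0,0,0,0.035,0,0,0,0.035,0,0,0,0.035,0,0]

```text
time_s: 23.9
tcp_pos: [0.6054, -0.0714, 0.1119]
eef_rot: [-174.6, 89.9, 1.4]
contact_force: [0.7, -0.1, -0.9]
gripper_width: 0.0483
```

>>> play_rows:
  series: [0,0.035,0,0,0,0.02,0,0,0,0.01,0,0,0,0,0,0,0,0,0,0]

```text
time_s: 24.32
tcp_pos: [0.6009, -0.1352, 0.1116]
eef_rot: [-175.0, 90.0, 0.9]
contact_force: [-0.3, -0.2, -0.4]
gripper_width: 0.048
```

```bash
python3 kn.py; python3 look.py 6 side wrist scene
```

```text
scene [283 215   4   5  15] [0.6111 0.0834] case mm [ 37.6747 109.2728]
side [281 207   2   7  12] [0.6025 0.0689] case mm [30.0898 94.2366]
side [313 239   5  12  52] [ 0.5964 -0.1383] case mm [  38.8633 -112.9464]
wrist [276 220  25  37 724] [ 0.5963 -0.134 ] case mm [  38.4262 -108.6296]
24.4667 tcp [ 0.6012 -0.134   0.1116] [  43.3225 -108.278 ] [-0.006  -0.3747 -0.0849]
24.6167 [ 0.60116639 -0.13407445  0.11161035] [-0.05479564 -0.35245395  0.68598099] 0.048102674774944024
```

View pics/side6.png

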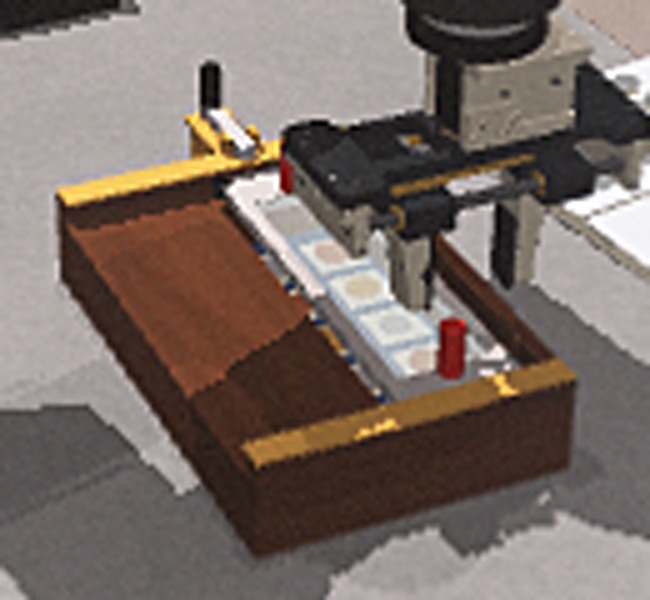

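View pics/wrist6.png

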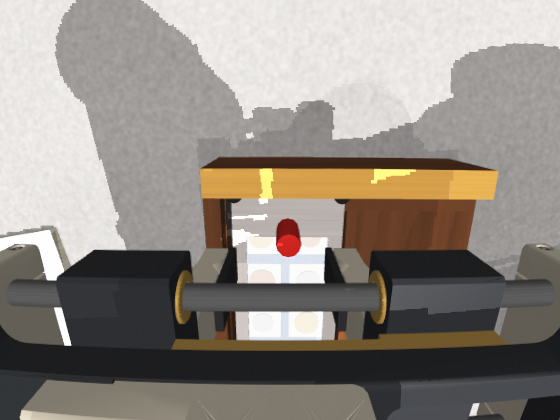

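View pics/scene6.png

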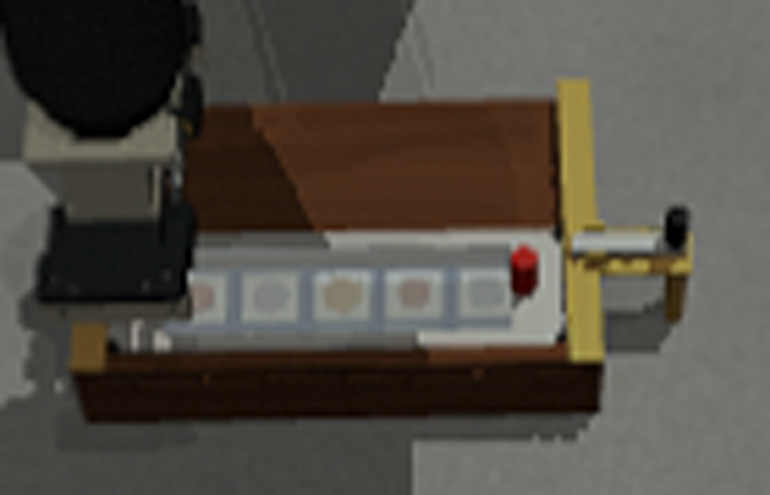

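>>> play_rows:
  series: [0.02,0,0,0,0.02,0,0,0,0,0,-0.002,0,0,0,-0.002,0,0,0,-0.002,0]

```text
time_s: 25.03
tcp_pos: [0.6078, -0.1353, 0.0724]
eef_rot: [155.7, 90.0, -28.4]
contact_force: [0.0, 0.7, 0.6]
gripper_width: 0.0482
```

>>> play_rows:
  series: [0,0,-0.001,0,0,0,-0.001,0,0,0,-0.001,0,0,0,-0.001,0,0,0,-0.0005,0]

```text
time_s: 25.45
tcp_pos: [0.6117, -0.1359, 0.0719]
eef_rot: [-175.3, 90.0, 0.5]
contact_force: [0.7, -0.5, -0.8]
gripper_width: 0.0479
```

>>> play_rows:
  series: [0,0,-0.0006,0,0,0,-0.0006,0,0,0,-0.0006,0,0,0,-0.0006,0,0,0,0,0]

```text
time_s: 25.87
tcp_pos: [0.6135, -0.1361, 0.0715]
eef_rot: [10.4, 90.0, -173.7]
contact_force: [-1.3, 0.1, 1.0]
gripper_width: 0.0482
```

>>> play_rows:
  series: [0,0,-0.0005,0,0,0,-0.0005,0,0,0,-0.0005,0,0,0,0,0,0,0,0,0]

```text
time_s: 26.28
tcp_pos: [0.6143, -0.1361, 0.0714]
eef_rot: [3.1, 89.9, 179.0]
contact_force: [-5.0, 1.7, 3.6]
gripper_width: 0.0482
```

>>> play_rows:
  series: [0,0,-0.0004,0,0,0,-0.0004,0,0,0,-0.0004,0,0,0,0,0,0,0,0,0]

```text
time_s: 26.7
tcp_pos: [0.6143, -0.1362, 0.0713]
eef_rot: [2.3, 89.8, 178.2]
contact_force: [-8.0, 1.2, 5.8]
gripper_width: 0.0479
```

>>> play_rows:
  series: [0,0,0.003,0,0,0,0.005,0,0,0,0.002,0,-0.02,0,0,0,-0.02,0,0,0]

```text
time_s: 27.12
tcp_pos: [0.6057, -0.1354, 0.1109]
eef_rot: [7.1, 89.9, -177.0]
contact_force: [0.2, -0.0, -0.1]
gripper_width: 0.0482
```

>>> play_rows:
  series: [0,-0.02,0,0,0,-0.03,0,0,0,-0.035,0,0,0,-0.035,0,0,0,-0.035,0,0]

```text
time_s: 27.53
tcp_pos: [0.6179, 0.0206, 0.1119]
eef_rot: [-158.8, 89.9, 17.1]
contact_force: [1.5, 0.2, -0.3]
gripper_width: 0.0481
```

>>> play_rows:
  series: [0,-0.035,0,0,0,-0.02,0,0,0,-0.01,0,0,0,0,0,0,0,0,0,0]

```text
time_s: 27.95
tcp_pos: [0.6222, 0.0842, 0.1115]
eef_rot: [-167.0, 90.0, 8.9]
contact_force: [-0.1, -0.2, 0.3]
gripper_width: 0.0484
```

```bash
python3 kn.py; python3 look.py 7 side wrist
```

```text
scene [215 217   4   4  14] [ 0.5955 -0.1369] case mm [  37.8771 -111.5436]
side [281 203   5  11  50] [0.6128 0.078 ] case mm [ 39.8055 103.9944]
side [313 239   6  11  48] [ 0.5974 -0.1393] case mm [  39.8938 -113.8328]
wrist [282 222  24  38 732] [0.614  0.0853] case mm [ 40.45   111.3646]
28.1 tcp [0.6222 0.0828 0.1116] [ 48.7534 109.5045] [-0.2269 -0.0628  0.0133]
28.2 [0.62225826 0.08283551 0.11160364] [-0.67837628  0.06999447  0.12330365] 0.048485743468122004
```

View pics/side7.png

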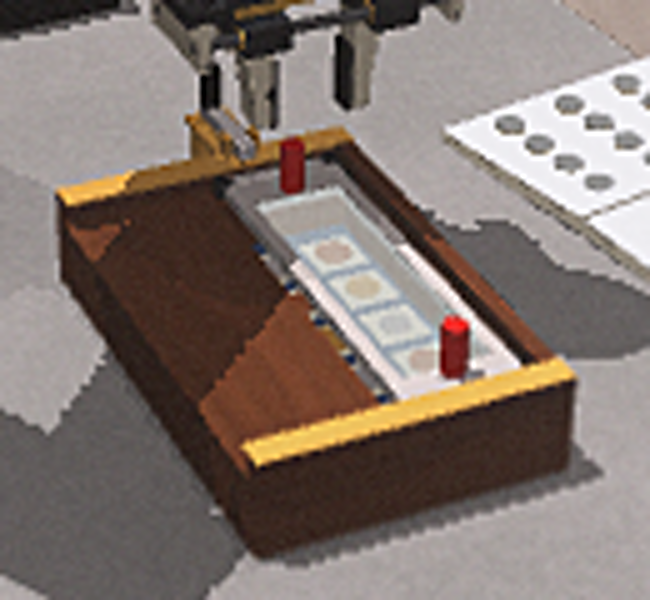

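View pics/wrist7.png

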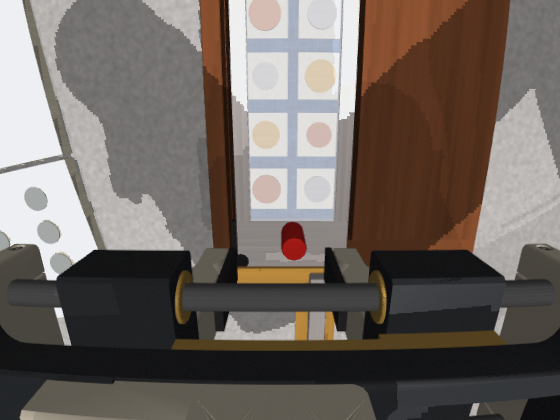

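>>> play_rows:
  series: [0.02,0,0,0,0.02,0,0,0,0,0,-0.002,0,0,0,-0.002,0,0,0,-0.0015,0]

```text
time_s: 28.62
tcp_pos: [0.6287, 0.0832, 0.0725]
eef_rot: [176.8, 89.9, -7.3]
contact_force: [1.4, -0.0, 1.9]
gripper_width: 0.0484
```

>>> play_rows:
  series: [0,0,-0.001,0,0,0,-0.0008,0,0,0,-0.0006,0,0,0,-0.0006,0,0,0,0,0]

```text
time_s: 29.03
tcp_pos: [0.6303, 0.0833, 0.0719]
eef_rot: [6.8, 90.0, -177.3]
contact_force: [-4.0, 0.6, 2.4]
gripper_width: 0.0482
```

>>> play_rows:
  series: [0,0,-0.0003,0,0,0,-0.0003,0,0,0,-0.0003,0,0,0,0,0,0,0,0,0]

```text
time_s: 29.45
tcp_pos: [0.6303, 0.0832, 0.0715]
eef_rot: [13.3, 89.9, -170.8]
contact_force: [-7.1, 2.1, 5.5]
gripper_width: 0.0483
```

>>> play_rows:
  series: [0,0,0.003,0,0,0,0.005,0,-0.02,0,0,0,-0.02,0,0,0,-0.02,0,0,0]

```text
time_s: 29.87
tcp_pos: [0.6236, 0.0839, 0.1321]
eef_rot: [135.8, 90.0, -48.3]
contact_force: [0.5, -0.9, 0.3]
gripper_width: 0.0483
```

>>> play_rows:
  series: [0,-0.02,0.008,0,0,-0.03,0.008,0,0,-0.03,0.009,0,0,-0.025,0,0,0,-0.013,0,0]
  jaw: 0
  squeeze: 10

```text
time_s: 30.28
tcp_pos: [0.6073, 0.2061, 0.132]
eef_rot: [-147.5, 89.9, 28.5]
contact_force: [0.2, -0.3, 0.5]
gripper_width: 0.0199
```

>>> play_rows:
  series: [0,0,0,0,0,0,0,0,0,0,0,0,0,0,0,0,0,0,0,0]

```text
time_s: 30.7
tcp_pos: [0.6072, 0.2023, 0.1316]
eef_rot: [66.2, 90.0, -118.0]
contact_force: [-0.5, 0.8, 0.2]
gripper_width: 0.0003
```

```bash
python3 kn.py; python3 look.py 8 side wrist scene
```

```text
scene [283 215   4   5  15] [0.6111 0.0834] case mm [ 37.6747 109.2728]
scene [215 217   4   4  14] [ 0.5955 -0.1369] case mm [  37.8771 -111.5436]
side [281 203   5  11  50] [0.6132 0.0785] case mm [ 40.1243 104.5273]
side [313 239   6  11  46] [ 0.5976 -0.1385] case mm [  40.1037 -112.9902]
wrist [242  35  27  35 706] [0.6141 0.0843] case mm [ 40.5777 110.3689]
30.85 tcp [0.6073 0.2027 0.1317] [ 25.3647 228.0101] [ 0.757   0.4208 -0.2727]
31.0 [0.60720906 0.20306768 0.13160184] [-0.01023777  0.34780515  0.29264974] 0.0007956356030917008
```

View pics/scene8.png

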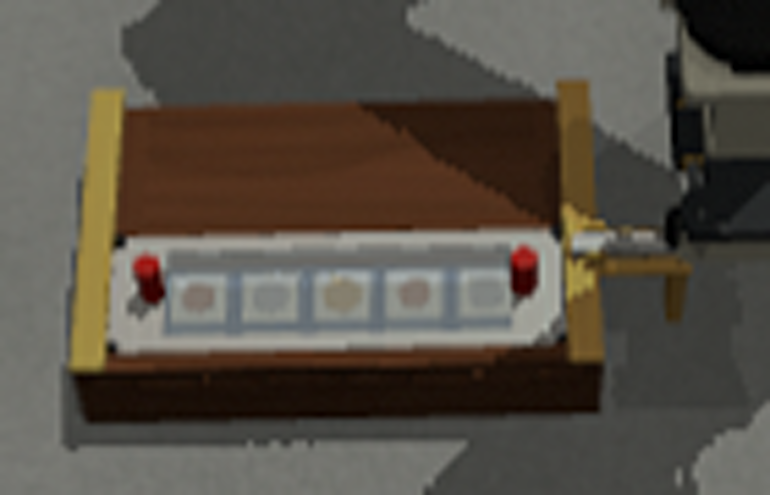

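View pics/wrist8.png

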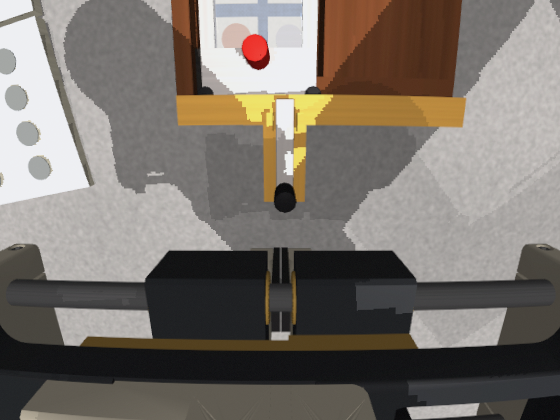

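View pics/side8.png

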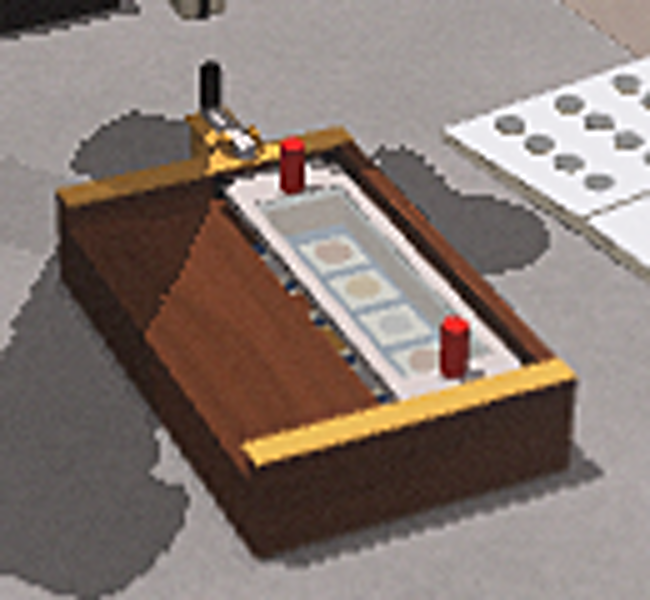

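```bash
python3 - <<'E'
from h import *
exec(open("kn.py").read().split("for v")[0])
w=capture("wrist");v=w["img"].max(2);m=(v[170:230,250:320]<40).astype(np.uint8)
k,l,s,c=cv2.connectedComponentsWithStats(m)
for i in range(1,k):
    if s[i,4]>30: print(s[i]+[250,170,0,0,0],c[i]+[250,170])
P=onz(w,(285,194),.105);print(P,case(P))
for z in (.131,.15): P=onz(w,(281,250),z);print(P,case(P))
E
```

```text
[274 183  22  29 497] [284.2334 197.2777]
[0.602  0.1711 0.105 ] [ 22.3072 196.1359]
[0.6063 0.1962 0.131 ] [ 24.794  221.4872]
[0.6057 0.188  0.15  ] [ 24.8499 213.2343]
```

>>> play_rows:
  series: [0.015,0,0.002,0,0.018,0,0,0,0.015,0,0,0,0,0,0,0,0,0.002,0,0]

```text
time_s: 31.47
tcp_pos: [0.6047, 0.2014, 0.0831]
eef_rot: [44.7, 89.9, -139.3]
contact_force: [0.6, 0.3, 0.5]
gripper_width: 0.0006
```

>>> play_rows:
  series: [0,0.002,0,0,0,0.002,0,0,0,0.002,0,0,0,0.002,0,0,0,0.002,0,0]

```text
time_s: 31.88
tcp_pos: [0.6046, 0.1915, 0.0842]
eef_rot: [-139.1, 89.9, 36.8]
contact_force: [1.0, 2.9, 0.1]
gripper_width: 0.0004
```

>>> play_rows:
  series: [0,0.001,0,0,0,0.001,0,0,0,0.001,0,0,0,0.001,0,0,0,0.001,0,0]

```text
time_s: 32.3
tcp_pos: [0.6041, 0.1868, 0.0837]
eef_rot: [-136.4, 90.0, 39.5]
contact_force: [-1.4, 3.0, 2.4]
gripper_width: 0.0004
```

```bash
python3 look.py 9 side wrist scene
```

```text
32.45 [0.60397892 0.18654273 0.08359428] [0.06525443 2.54940396 2.10204914] 0.00026208320378100306
```

View pics/side9.png

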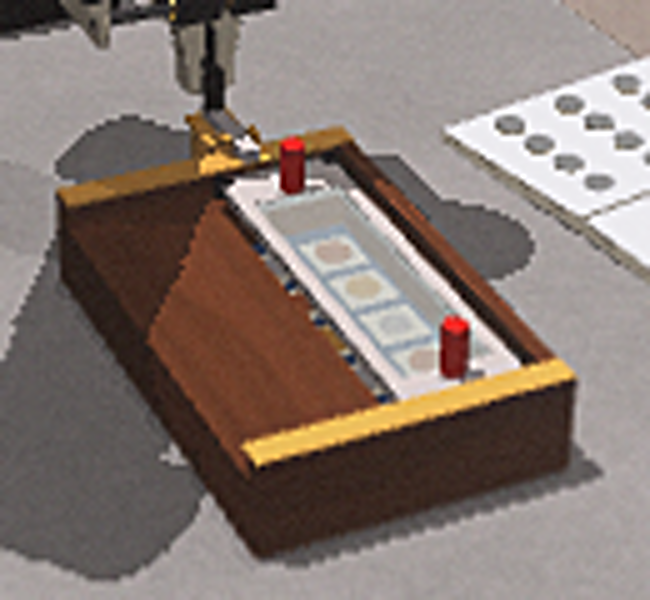

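View pics/wrist9.png

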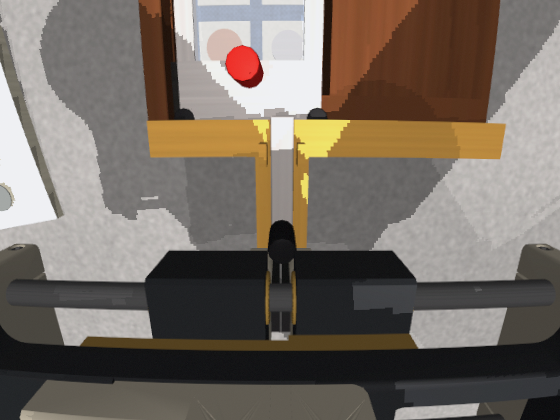

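>>> play_rows:
  series: [0,0.0015,0,0,0,0.0015,0,0,0,0.0015,0,0,0,0.0015,0,0,0,0.0015,0,0]

```text
time_s: 32.87
tcp_pos: [0.6034, 0.1789, 0.0836]
eef_rot: [145.1, 90.0, -39.0]
contact_force: [-1.5, 3.3, 2.4]
gripper_width: 0.0004
```

>>> play_rows:
  series: [0,0.0015,0,0,0,0.0015,0,0,0,0.0015,0,0,0,0.0015,0,0,0,0.0015,0,0]

```text
time_s: 33.28
tcp_pos: [0.6029, 0.1714, 0.0836]
eef_rot: [-151.5, 90.0, 24.4]
contact_force: [0.6, 3.0, 1.5]
gripper_width: 0.0005
```

>>> play_rows:
  series: [0,0.0012,0,0,0,0.0012,0,0,0,0.0012,0,0,0,0.0012,0,0,0,0.0012,0,0]

```text
time_s: 33.7
tcp_pos: [0.6024, 0.1655, 0.0836]
eef_rot: [20.2, 90.0, -163.9]
contact_force: [-0.4, 3.5, 1.9]
gripper_width: 0.0008
```

```bash
python3 look.py 10 side wrist scene
```

```text
33.85 [0.6022603  0.16530841 0.08343788] [0.00854208 2.39528372 1.13239541] 0.00028575198537642997
```

View pics/wrist10.png

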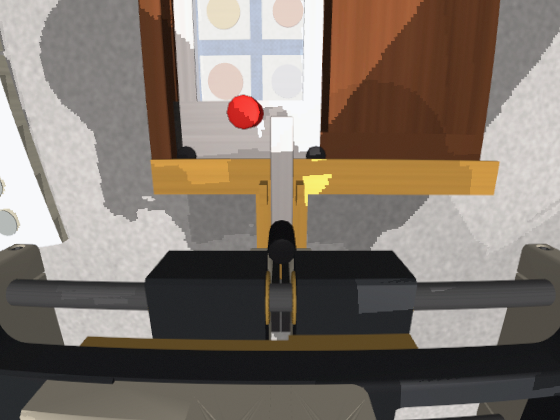

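Bolt tip is at (282,117), beside the left knob (245,112), clear of it. Continue gently to the end stop.

>>> play_rows:
  series: [0,0.001,0,0,0,0.001,0,0,0,0.001,0,0,0,0.001,0,0,0,0,0,0]

```text
time_s: 34.27
tcp_pos: [0.602, 0.1614, 0.0835]
eef_rot: [27.1, 90.0, -157.0]
contact_force: [0.2, 2.3, 0.2]
gripper_width: 0.0009
```

>>> play_rows:
  series: [0,0.0008,0,0,0,0.0008,0,0,0,0.0008,0,0,0,0,0,0,0,0,0,0]

```text
time_s: 34.68
tcp_pos: [0.6019, 0.159, 0.0835]
eef_rot: [42.8, 90.0, -141.3]
contact_force: [0.2, 1.8, 1.0]
gripper_width: 0.0001
```

>>> play_rows:
  series: [0,0.0006,0,0,0,0.0006,0,0,0,0.0006,0,0,0,0,0,0,0,0,0,0]

```text
time_s: 35.1
tcp_pos: [0.6018, 0.1573, 0.0835]
eef_rot: [40.0, 90.0, -144.1]
contact_force: [-0.5, 2.4, 0.2]
gripper_width: 0.0006
```

>>> play_rows:
  series: [0,0.0006,0,0,0,0.0006,0,0,0,0.0006,0,0,0,0,0,0,0,0,0,0]

```text
time_s: 35.52
tcp_pos: [0.6018, 0.1566, 0.0836]
eef_rot: [-105.3, 89.9, 70.6]
contact_force: [-2.8, 6.8, -0.0]
gripper_width: 0.0005
```

>>> play_rows:
  series: [0,0.0005,0,0,0,0.0005,0,0,0,0.0005,0,0,0,0,0,0,0,0,0,0]

```text
time_s: 35.93
tcp_pos: [0.6019, 0.1565, 0.0837]
eef_rot: [-108.9, 89.8, 67.0]
contact_force: [-3.2, 12.3, -0.6]
gripper_width: 0.0006
```

>>> play_rows:
  series: [0,-0.003,0,0,0,-0.012,0,0,0,-0.015,0,0,-0.03,0,0,0,-0.03,0,0,0]

```text
time_s: 36.35
tcp_pos: [0.6027, 0.1846, 0.1422]
eef_rot: [41.7, 89.7, -142.4]
contact_force: [0.5, 1.5, 0.6]
gripper_width: 0.0007
```

>>> play_rows:
  series: [-0.03,-0.01,0,0,-0.02,-0.01,0,0,0,0,0,0,0,0,0,0,0,0,0,0]

```text
time_s: 36.77
tcp_pos: [0.6047, 0.2043, 0.1928]
eef_rot: [30.7, 89.9, -153.4]
contact_force: [-0.3, -0.1, -0.8]
gripper_width: 0.0008
```

```bash
python3 kn.py; python3 look.py 11 side wrist scene; python3 - <<'E'
import cv2
from plant import *
cv2.imwrite("pics/sceneF.png",capture("scene")["img"])
E
```

```text
scene [283 215   5   5  17] [0.6109 0.0844] case mm [ 37.4128 110.2175]
scene [215 217   4   4  14] [ 0.5955 -0.1369] case mm [  37.8771 -111.5436]
side [281 203   5  11  50] [0.6136 0.0792] case mm [ 40.4894 105.3098]
side [313 239   6  11  46] [ 0.5974 -0.1389] case mm [  39.9575 -113.3956]
wrist [248  55  20  24 380] [0.6139 0.0844] case mm [ 40.4339 110.5175]
36.9167 tcp [0.6046 0.2036 0.1922] [ 22.6208 228.6676] [0.6289 0.4361 0.4751]
37.0667 [0.6049712  0.20364358 0.19275042] [0.91512104 0.35591883 0.06249694] 0.0003470594392864739
```

View pics/wrist11.png

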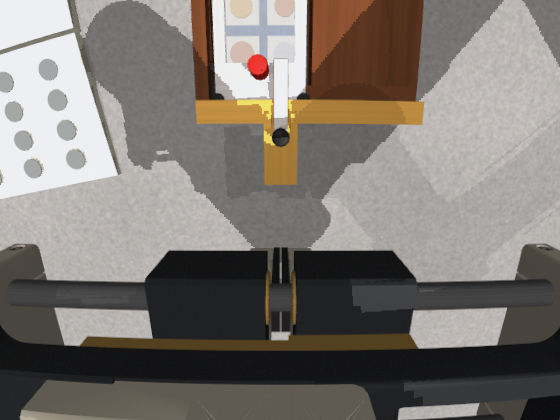

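View pics/side11.png

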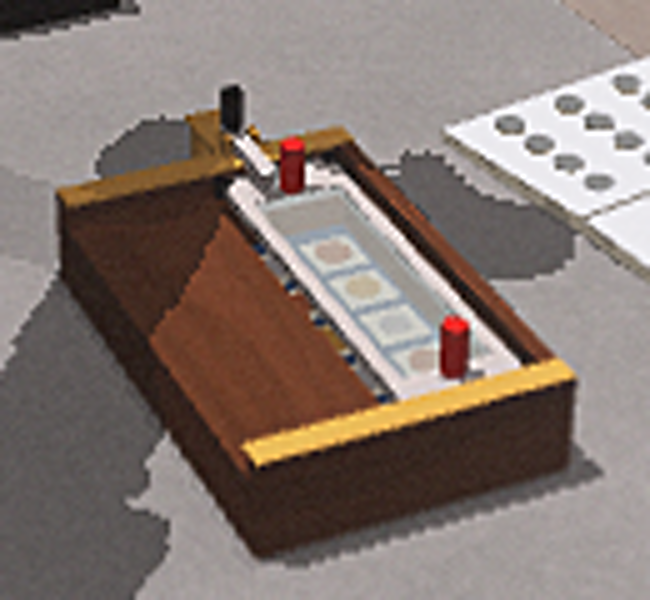

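View pics/scene11.png

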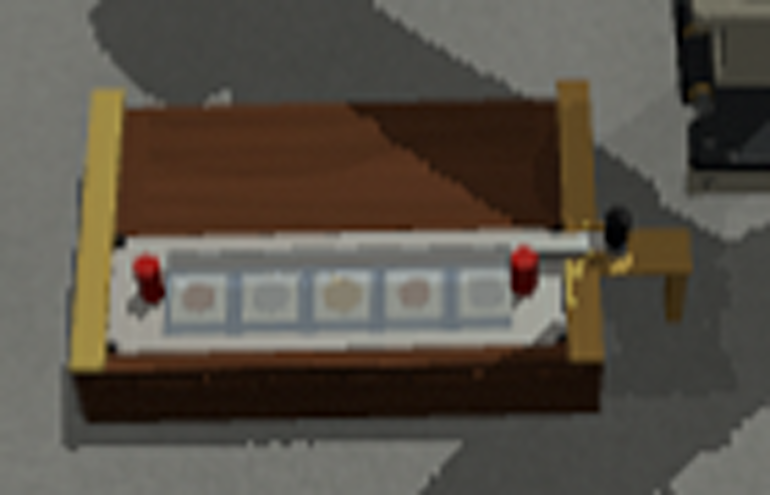

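```bash
python3 -c "
from plant import *
print(close_job())"
```

```text
the job is handed in; nothing more can be done
None
```

I slid the glass cover shut by pushing its two red knobs in turn, right then left, then pushed the bolt across with the shut fingers and backed clear. The job was handed in at about 37 s of the 72 s allowed.

- **Cover:** Both ends hit a hard stop at nearly the same place, with the tool at 56.9 mm (left) and 56.6 mm (right) along the case. After closing the right end I pushed the left again, and it stopped at the same spot.
- **Bolt:** It came up hard at its end stop after about 38 mm. The last pictures show it across behind the left knob, without touching it.
- **Forces:** The highest wrist reading was about 17.5 N on the cover and 12.8 N on the bolt. No reading or picture showed contact with the glass. I kept clear of the magnifier, card box and jar but did not re-measure them.

**Check that disagreed:** my camera readings put both knobs at about 38 to 40.5 mm in the case, not the 44 mm that means home. I think this is an offset in my estimate of where the case sits. The bolt knob also read about 2 to 4 mm low along the case. The distance between the left knob and the bolt along the case measured 18.2 mm, against 18 expected.

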